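# Slide a finished mosaic through the dust flap of the setting box

### The arm

A 6-joint arm with a two-finger parallel gripper is mounted at the origin on the work surface. World frame = base frame: x ahead of the robot, y to its left, z up, the work surface at z = 0. Lengths are in m, angles in rad, forces in N, time in s.
With the tool pointing down it reaches from about 0.25 to 0.725 m from the base axis. Payload 4 kg.
Tool frame: the origin (TCP) lies midway between the tips of the shut fingers; the grasp point (between the pads) lies 19 mm behind it; z points along the fingers, y is the line along which they close (so a half turn about z gives the same grasp; the last joint's range is limited). The gripper opens to 85 mm and grips with 20 to 120 N. Pads are 22 mm wide; open, the fingers measure 114 mm over their backs; the gripper's body (76 mm by 85 mm) begins 54 mm behind the grasp point. The pads swing forward as they close: fully open they stand 13 mm farther back than shut.
Start: joints at [-1.158, 0.241, 0.005, 1.335, 0, 1.571], TCP at [0.201, -0.458, 0.231] pointing down, gripper open.
Joint ranges: [-2.72, 2.72], [-1.05, 1.87], [-1.09, 1.28], [-1.99, 2.15], [-1.42, 1.44], [-3.14, 3.14]. Speed limits (rad/s): [2.79, 2.79, 3.14, 3.14, 3.14, 3.14].

### API

Orientations are given as a unit quaternion [x, y, z, w].
In Python, from workcell import sensors, camera, bot gives the robot as it stands.
- The arm moves only by the shell command python3 -m inch 'ROWS' [FORCE]. ROWS is JSON, a list of rows, each a list of 5 numbers: the shift along the tool's x, y, z in units of 30 mm (1.0 is 30 mm), then the turn about the tool's z in units of 6 degrees (1.0 is 6 degrees), then the finger opening in mm, from 0 to 85.4. A call has 1 to 20 rows; each row shifts and turns the commanded pose from where the row before left it, along the tool's axes as they then stand; what a row does not reach is not made up. A row lasts 1/8 s, in which the tool goes at most 62.5 mm and 10.7 degrees, less where a joint would pass 70% of its speed; a pose out of reach is approached as far as the arm can. A call is refused whole if a number of a shift passes 1 or a number of a turn 1, either way. A call with a gripper value outside its range is refused whole. The fingers move at their own pace and stop on an object; FORCE is the grip in N (left out, the last holds). Time passes only in rows, so rows that do not move let the fingers close. It gives the time, the measured TCP pose, the force, the opening and the grip force at its end, in the units of the state.
- sensors.get_state(): the state, without advancing time (a new reading comes with each control period).
- camera(name): name is "scene" or "top" or "wrist"; returns a dict with "frame" (400x640x3 uint8, red, green, blue), "fx", "fy", "cx", "cy" (pixels), "extrinsics" (4x4, takes a point from camera to world coordinates); the wrist camera has in their place "tool_from_camera" (4x4, takes a point from camera to tool coordinates, whose origin is the TCP and whose axes are the flange's). Camera axes: x right, y down, z forward; pixel columns grow to the right and rows downward; lengths in m; the calibration is good to about 2 mm. A picture is of the moment at which its call begins: read the wrist's pose just before it. There is no depth.
- bot.job_done(): hands the job in; it is judged then, once.
The state is a dict: "time_s": time; "q": joint angles; "qd": joint speeds; "joint_efforts": joint torques, N m; "tcp_pos": TCP position; "ee_rot": TCP orientation; "ft_force": force on the tool from outside, world axes, zero at the start; "moment": the same for the moment, N m; "finger_gap": opening from 0.0 (shut) to 1.0 (fully open); "gripper_force": force on a finger pad.
Only numpy, scipy, OpenCV 4.12 (cv2) and the standard library are available. Lean on these libraries where they do the work, as an engineer would, in place of code of your own. Each camera call takes 0.05 s, during which the arm holds its last target. There are 200 camera calls.

### The job

Put the finished little mosaic (the small black frame completely filled with stone tiles) into the setting box: lay it on the box's loading shelf, then push it in through the sprung dust flap until it presses lightly against the sprung stop inside. Then withdraw so that the flap swings shut behind it. The wooden push stick lies ready for the part that fingers cannot reach; be gentle, do not ram or wedge the mosaic, keep it flat, and leave the other things on the table alone.

Things in the scene. Friction and masses are not known exactly. Their poses are not given: they have to be found in the camera images.
- plaque: The finished mosaic: black rectangular frame filled with 4 x 3 pale stone tiles, 90 (x) x 60 (y) x 18 (z) mm, about 0.22 kg, lying flat on the table. Origin: centre of its underside; x along its length, z up. Both ends are alike. (A larger frame, 130 x 100 mm with tiles missing, is not part of the job.)
- stick: Plain wooden push stick lying on the table, 190 mm long, 80 g: a bar 16 mm wide and 22 mm high with a crosshead (40 mm wide, 8 mm long, 22 mm high) at its +x end. Origin: centre of the underside at mid length, so the flat pushing face is at x = +95 mm.
- stick_grip (a point): Suggested grip point on the push stick: 45 mm towards its tail from mid length (140 mm behind the pushing face), on the bar's centre line, 11 mm above its underside.
- box: The setting box, a fixed low grey metal housing with a plywood loading shelf on the robot's side. Origin: on the table below the middle of the mouth (the housing's front face); x points into the box, z up. Shelf: x -130 to 0 mm, 180 mm wide, empty, top 18 mm above the table. Housing: x 0 to 210 mm, 160 mm wide, 70 mm high; its roof is clear for the first 90 mm, opaque farther in.
- mouth (a point): Middle of the mouth's lower edge, level with the shelf and the flat tunnel floor, 18 mm above the table. Behind it the tunnel is 70 mm wide and, under the bar over the mouth, 42 mm high. Two small steel guide plates, 26 mm high, flare out in front of the mouth from the tunnel's width to about 95 mm at 15 mm before it.
- flap (a joint): Dust flap: aluminium plate 64 mm wide, 34 mm long, hung in the mouth from a hinge 6 mm inside it and 38 mm above the tunnel floor. 0 = shut (hanging straight down), grows as it swings inwards and up (rad, at most 1.5). A spring holds it shut: about 1 N at its edge to start it, 2 to 3 N when wide open. It shuts by itself once nothing within 45 mm inside the mouth holds it up.
- flap_edge (a point): Middle of the flap's lower edge; moves with the flap.
- stop_rail: Fixed rail under the opaque roof; origin 64.5 mm above the table in mid-mouth. The stop on it is not measured: a carriage with a rubber pad as high as the mosaic, clamped with the pad face anywhere from 140 to 180 mm inside the mouth, different each time. The pad is sprung: 0.6 N at first touch, 2.5 N more per mm, bottoming hard at 5 mm.
- half_frame: Bystander: unfinished larger black frame, 130 x 100 x 18 mm, several tiles missing. Origin: centre of its underside.
- glue_gun: Bystander: black hot-glue gun lying on its side, about 180 x 130 x 40 mm. Origin: underside, middle of its barrel.
- tile_jar: Bystander: glass jar, 64 mm across, 90 mm high. Origin: centre of its underside.
- tile_a: Bystander: loose stone tile, up to 30 mm long, 10 mm thick. Origin: centre of its underside.
- tile_b: Bystander: loose stone tile, up to 30 mm long, 10 mm thick. Origin: centre of its underside.
- tile_c: Bystander: loose stone tile, up to 30 mm long, 10 mm thick. Origin: centre of its underside.
- spatula: Bystander: spatula lying on the table, about 200 mm long.
There are look-alikes about, which are no part of the job. Leave any orange or purple look-alike of the stick alone.

How it is judged:
By the outcome, as a careful person would: the job done as asked, in the order asked, and still so for the second after the job is handed in, with the robot touching nothing.
It also fails if it takes over 64 s, if anything falls off the work surface, if the arm or the gripper's body presses on something with over 40 N, if the wrist force passes 120 N, or if a joint passes its speed limit or range.

## Working session

There is one attempt and no reset: what is moved stays moved. The work goes in short steps, Python scripts to look and compute and a shell command to move; the robot and the scene stay as the last step left them, time stands still between calls to the robot, and variables do not carry over. Pictures are saved under pics/ and viewed, at most 10 in all, crops included, and the job is handed in when it is done.

```bash
ls; mkdir -p pics; python3 - <<'E'
from workcell import sensors, camera, bot
import cv2,numpy as np
for n in("scene","top"):
    c=camera(n); cv2.imwrite(f"pics/{n}0.png",c["frame"][:,:,::-1]); np.savez(f"{n}0.npz",**c)
    print(n,c["fx"],c["fy"],c["cx"],c["cy"]);print(np.round(c["extrinsics"],4))
s=sensors.get_state();print(s)
E
```

```text
pics
scene 449.92244481574755 449.92244481574755 323.1560919612515 198.4320674063784
[[-0.2877  0.5346 -0.7946  1.4889]
 [ 0.9574  0.1808 -0.225   0.2439]
 [ 0.0234 -0.8256 -0.5638  0.8129]
 [ 0.      0.      0.      1.    ]]
top 455.91684922727956 455.91684922727956 313.58481529340526 203.04587386883733
[[-0.0115 -0.9954  0.0952  0.2711]
 [-0.9999  0.011  -0.0066 -0.0308]
 [ 0.0055 -0.0952 -0.9954  1.7757]
 [ 0.      0.      0.      1.    ]]
{'time_s': 0.1, 'q': array([-1.15797575e+00,  2.41371358e-01,  3.83307159e-03,  1.33518453e+00,
        1.44911004e-05,  1.57080015e+00]), 'qd': array([-1.20804850e-03, -2.19090730e-03,  4.14237908e-03,  1.68111330e-03,
        5.82159773e-05, -4.80999766e-04]), 'joint_efforts': array([ 1.19250330e-03, -3.73137259e+01,  2.53010434e+01,  1.08224872e-02,
        2.12364562e-04,  1.23697839e-05]), 'tcp_pos': array([ 0.20037163, -0.45747028,  0.23047525]), 'ee_rot': array([ 9.78772861e-01,  2.04945746e-01, -1.90324549e-04, -9.44280935e-04]), 'ft_force': array([-0.21127057, -0.38125853,  0.10079256]), 'moment': array([ 0.02725493, -0.01857135,  0.01167873]), 'gripper_force': 0.0, 'finger_gap': 0.9959822705351709}
```

View pics/scene0.png

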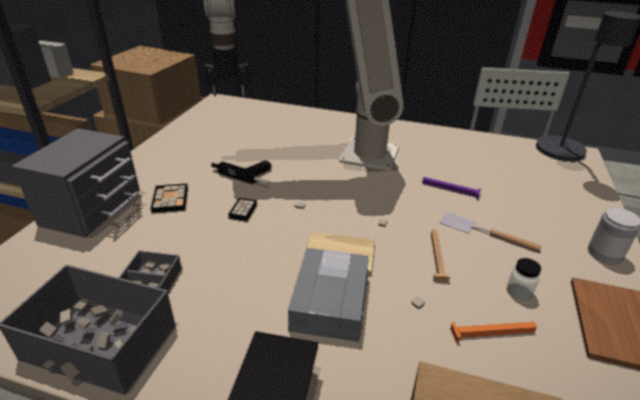

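View pics/top0.png

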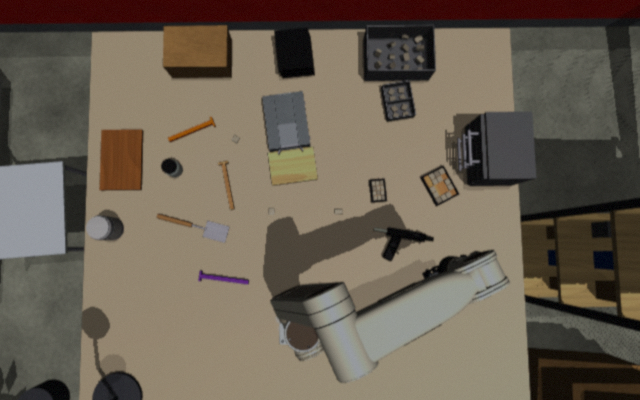

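The scene picture shows the plaque at (243,209), the box with its shelf at (335,285) and the plain stick at (439,257). In the top view these are the plaque at (377,190), the stick at (227,185) and the box at (288,130) with its shelf at (292,167).

- **Plaque candidates (top):** (377,190), (439,185) and (397,101). The first is small, black and full of pale tiles. The second is larger and has gaps, so it is half_frame. The third is a tray.
- **Stick candidates (top):** (227,185) is plain wood, (192,130) is orange and (223,278) is purple. I take the plain one.

Next I'll confirm these in one crop and get coarse positions.

```bash
cat > h.py <<'E'
import numpy as np,cv2
from scipy.spatial.transform import Rotation as R
def ray(c,uv,T=None):
    T=c["extrinsics"] if T is None else T
    d=T[:3,:3]@np.array([(uv[0]-c["cx"])/c["fx"],(uv[1]-c["cy"])/c["fy"],1.]);return T[:3,3],d/np.linalg.norm(d)
def plane(c,uv,z,T=None):
    o,d=ray(c,uv,T);return o+d*(z-o[2])/d[2]
def tri(r1,r2):
    (a,u),(b,v)=r1,r2
    s=np.linalg.lstsq(np.c_[u,-v],b-a,rcond=None)[0];p,q=a+s[0]*u,b+s[1]*v
    return (p+q)/2,np.linalg.norm(p-q)
def wrist(name=None):
    from workcell import sensors,camera
    s=sensors.get_state();W=np.eye(4);W[:3,:3]=R.from_quat(s["ee_rot"]).as_matrix();W[:3,3]=s["tcp_pos"]
    c=camera("wrist");c["extrinsics"]=W@c["tool_from_camera"];c["W"]=W
    if name: cv2.imwrite(f"pics/{name}.png",c["frame"][:,:,::-1]);np.savez(f"{name}.npz",**c)
    return c
def load(n): 
    z=np.load(n+".npz",allow_pickle=True);return {k:z[k] for k in z}
E
python3 - <<'E'
from h import *
from workcell import camera
t,s=load("top0"),load("scene0")
c=camera("wrist");print(np.round(c["tool_from_camera"],3),c["fx"],c["cx"],c["cy"])
for n,a,b in [("plaque",(377,190),(243,209)),("stick head",(224,163),(441,277)),("stick tail",(231,207),(435,233)),("half",(439,185),(170,198)),
 ("housing far-left",(263,94),(290,325)),("h far right",(301,92),(360,331))]:
    p,g=tri(ray(t,a),ray(s,b));print(n,p.round(3),g.round(4),plane(t,a,.018).round(3))
for n,a in [("shelf NL",(270,184)),("shelf NR",(317,180)),("shelf FL",(267,151)),("shelf FR",(311,148))]: print(n,plane(t,a,.018).round(3))
f=t["frame"][80:220,190:470,::-1]
a=cv2.resize(f,(784,392),interpolation=cv2.INTER_CUBIC);cv2.imwrite("pics/crop1.png",a)
E
```

```text
[[-0.001 -0.954 -0.3    0.077]
 [ 1.    -0.001 -0.001 -0.   ]
 [ 0.001 -0.3    0.954 -0.143]
 [ 0.     0.     0.     1.   ]] 345.27782522865346 316.6079099425169 192.0244954258307
plaque [ 0.489 -0.291  0.009] 0.0009 [ 0.487 -0.29   0.018]
stick head [0.601 0.308 0.01 ] 0.0027 [0.6   0.305 0.018]
stick tail [0.428 0.278 0.014] 0.0007 [0.427 0.277 0.018]
half [ 0.505 -0.534  0.008] 0.001 [ 0.504 -0.532  0.018]
housing far-left [0.883 0.082 0.067] 0.1411 [0.875 0.153 0.018]
h far right [0.864 0.078 0.042] 0.1536 [0.882 0.002 0.018]
shelf NL [0.515 0.126 0.018]
shelf NR [ 0.529 -0.057  0.018]
shelf FL [0.646 0.137 0.018]
shelf FR [ 0.656 -0.035  0.018]
```

View pics/crop1.png

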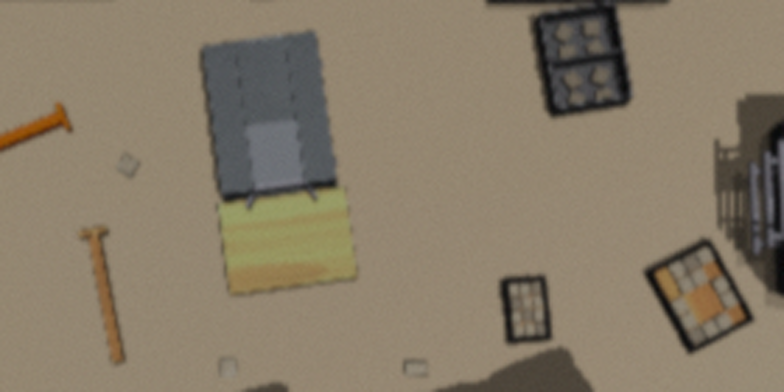

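The crop confirms it: the small full frame is at (526,308), the plain stick at (105,295) with its crosshead at the top, and the box shelf at (287,240). The larger frame has orange gaps, and the orange stick is separate. The heights and sizes agree, so I'll move the wrist camera over the plaque.

```bash
python3 -m inch '[[0.95,-0.09,0,0,85],[0.95,-0.09,0,0,85],[0.95,-0.09,0,0,85],[0.95,-0.09,0,0,85],[0.95,-0.09,0,0,85],[0.95,-0.09,0,0,85],[0.95,-0.09,0,0,85],[0.95,-0.09,0,0,85],[0.95,-0.09,0,0,85],[0.95,-0.09,0,0,85],[0.95,-0.09,0,0,85],[0.95,-0.09,0,0,85],[0,0,0,1,85],[0,0,0,1,85],[0,0,0,0.8,85],[0,0,0,0,85]]'
cat >> h.py <<'E'
def blobs(c,lo,hi,amin=800):
    hsv=cv2.cvtColor(c["frame"],cv2.COLOR_RGB2HSV);m=cv2.inRange(hsv,np.array(lo),np.array(hi))
    m=cv2.morphologyEx(m,cv2.MORPH_CLOSE,np.ones((5,5)))
    cs,_=cv2.findContours(m,cv2.RETR_EXTERNAL,cv2.CHAIN_APPROX_NONE)
    return [x for x in cs if cv2.contourArea(x)>amin]
E
python3 - <<'E'
from h import *
c=wrist("w1")
for b in blobs(c,(0,0,0),(180,255,45)): print(cv2.minAreaRect(b),cv2.contourArea(b))
E
```

```text
time_s: 2.15
tcp_pos: [0.5007, -0.291, 0.2308]
ee_rot: [0.998, 0.06, -0.0, -0.0]
ft_force: [-0.2, -0.5, -0.7]
finger_gap: 0.996
gripper_force: 0.0
((319.5, 327.0), (144.0, 639.0), 90.0) 48791.0
((317.26416015625, 170.42453002929688), (57.206825256347656, 83.52978515625), 2.4895529747009277) 4522.5
((541.7227172851562, 179.27227783203125), (123.12584686279297, 110.16191864013672), 77.27564239501953) 11794.5
```

View pics/w1.png

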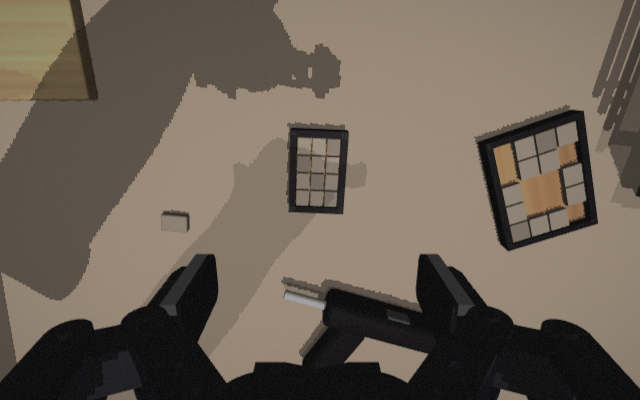

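The wrist view shows the plaque at (318,170), the half frame at (540,180) and a loose tile at (175,220), with the glue gun below. I'll take a second view from 60 mm to the side to triangulate height.

```bash
python3 -m inch '[[0,1,0,0,85],[0,1,0,0,85],[0,0,0,0,85]]' | head -2
cat >> h.py <<'E'
def tiles(c,near):
    "rectangles of the black frame and of the tile field inside it"
    b=min(blobs(c,(0,0,0),(180,255,45),500),key=lambda b:np.hypot(*(np.array(cv2.minAreaRect(b)[0])-near)))
    m=np.zeros((400,640),np.uint8);cv2.drawContours(m,[b],-1,255,-1)
    v=cv2.cvtColor(c["frame"],cv2.COLOR_RGB2HSV)[:,:,2]
    i=((m>0)&(v>60)).astype(np.uint8);i=cv2.erode(cv2.morphologyEx(i,cv2.MORPH_CLOSE,np.ones((7,7))),np.ones((3,3)))
    cs,_=cv2.findContours(i,cv2.RETR_EXTERNAL,cv2.CHAIN_APPROX_NONE)
    return cv2.minAreaRect(b),cv2.minAreaRect(max(cs,key=cv2.contourArea))
E
python3 - <<'E'
from h import *
a=load("w1");b=wrist("w2")
P=plane(a,(318,170),.018);T=np.linalg.inv(b["extrinsics"])
q=T[:3,:3]@P+T[:3,3];uv=q[:2]/q[2]*b["fx"]+np.array([b["cx"],b["cy"]]);print("expect",uv)
ra,rb=tiles(a,(318,170)),tiles(b,uv);print(ra,rb)
for k in(0,1):
    p,g=tri(ray(a,ra[k][0]),ray(b,rb[k][0]));print("centre",p.round(4),g.round(4))
for c,r in((a,ra),(b,rb)):
    for k in (0,1):
        X=np.array([plane(c,x,.018)[:2] for x in cv2.boxPoints(r[k])]);e=np.roll(X,-1,0)-X
        print(X.mean(0).round(4),np.hypot(*e.T).round(4),np.degrees(np.arctan2(e[:,1],e[:,0])).round(1))
print(b["W"][:3,3],np.degrees(np.arctan2(b["W"][1,0],b["W"][0,0])))
E
```

```text
time_s: 2.58
tcp_pos: [0.5078, -0.3524, 0.2306]
expect [259.47173329 169.99292772]
(((317.26416015625, 170.42453002929688), (57.206825256347656, 83.52978515625), 2.4895529747009277), ((317.5299987792969, 171.60098266601562), (41.277076721191406, 66.66297912597656), 1.9091525077819824)) (((259.0, 170.0), (84.0, 58.0), 90.0), ((259.0, 171.5), (67.0, 40.0), 90.0))
centre [ 0.489  -0.2922  0.0165] 0.0004
centre [ 0.4881 -0.2926  0.0185] 0.0001
[ 0.4874 -0.2924] [0.091  0.0584 0.0912 0.0629] [   3.   -85.6 -174.1   94.2]
[ 0.4868 -0.2928] [0.0727 0.0425 0.0728 0.0451] [   4.   -85.  -173.9   94.9]
[ 0.4879 -0.2925] [0.0591 0.0914 0.0637 0.0917] [ -83.3 -174.7   96.7    2.4]
[ 0.4869 -0.2926] [0.0411 0.0731 0.0437 0.0732] [ -83.3 -175.2   96.7    2.8]
[ 0.50777799 -0.3523837   0.23055835] 6.771761576499484
```

The plaque is at (0.488, -0.2925) with its top at 18 mm and a yaw of about 4.4°. Size and height agree with the text, so I'll grasp it.

```bash
python3 -m inch '[[-0.42,-0.7,0,0.4,85],[0,-0.7,0.6,0,85],[0,-0.66,1,0,85],[0,0,1,0,85],[0,0,1,0,85],[0,0,1,0,85],[0,0,1,0,85],[0,0,1,0,85],[0,0,0.6,0,85],[0,0,0.4,0,85],[0,0,0,0,85]]'
```

```text
time_s: 4.0
tcp_pos: [0.4893, -0.2898, 0.0027]
ee_rot: [0.999, 0.039, -0.001, -0.001]
ft_force: [-0.3, 0.2, 0.5]
finger_gap: 0.996
gripper_force: 0.0
```

```bash
python3 -m inch '[[-0.03,0.09,0,0,85],[0,0,0.05,0,70],[0,0,0,0,58],[0,0,0,0,55],[0,0,0,0,55],[0,0,0,0,55],[0,0,0,0,55]]' 30; python3 -m inch '[[0,0,-0.3,0,55],[0,0,-0.7,0,55],[0,0,-1,0,55],[0,0,-1,0,55],[0,0,0,0,55]]'
```

```text
time_s: 4.88
tcp_pos: [0.4896, -0.2938, 0.0026]
ee_rot: [0.999, 0.039, 0.001, 0.0]
ft_force: [-1.1, -0.4, 5.1]
finger_gap: 0.691
gripper_force: 34.1
time_s: 5.5
tcp_pos: [0.4908, -0.2944, 0.094]
ee_rot: [0.999, 0.039, 0.002, 0.001]
ft_force: [1.1, -0.3, -2.2]
finger_gap: 0.691
gripper_force: 33.3
```

```bash
python3 -m inch '[[0.18,-0.94,-0.8,0,55],[0.18,-0.94,-0.8,0,55],[0.18,-0.94,-0.8,0,55],[0.18,-0.94,-0.8,0,55],[0.18,-0.94,-0.8,0,55],[0.18,-0.94,0,0,55],[0.18,-0.94,0,0,55],[0.18,-0.94,0,0,55],[0.18,-0.94,0,0,55],[0.18,-0.94,0,0,55],[0.18,-0.94,0,0,55],[0.18,-0.94,0,0,55],[0,0,0,0,55],[0,0,0,0,55]]'; python3 -c "
from h import *
wrist('w3')"
```

```text
time_s: 7.25
tcp_pos: [0.527, 0.0445, 0.2103]
ee_rot: [0.999, 0.042, -0.001, -0.001]
ft_force: [-0.0, -0.4, -3.2]
finger_gap: 0.688
gripper_force: 34.1
```

View pics/w3.png

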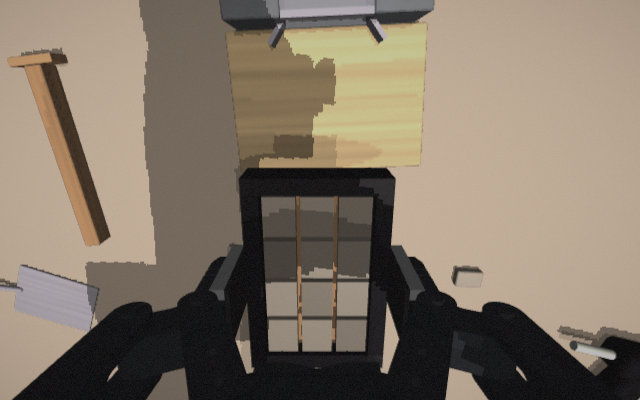

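The wrist view shows the held plaque lying straight at (317,270). The shelf corners are at about (240,168), (421,165), (228,32) and (427,22), the guide feet at (275,40) and (378,36), and the stick runs from its head at (38,58) to its tail at (97,240). I'll take a second view to measure shelf height and the box axis.

```bash
python3 -m inch '[[-0.6,-0.8,0,0,55],[-0.6,-0.8,0,0,55],[0,0,0,0,55]]'|head -2
cat > shelf.py <<'E'
from h import *
b=wrist("w4");a=load("w3");Q=[]
for c in(a,b):
    best=[]
    hsv=cv2.cvtColor(c["frame"],cv2.COLOR_RGB2HSV)
    m=cv2.inRange(hsv,(19,75,60),(35,255,255));m=cv2.morphologyEx(cv2.morphologyEx(m,cv2.MORPH_CLOSE,np.ones((9,9))),cv2.MORPH_OPEN,np.ones((9,9)))
    cs,_=cv2.findContours(m,cv2.RETR_EXTERNAL,cv2.CHAIN_APPROX_NONE);k=max(cs,key=cv2.contourArea)[:,0].astype(float)
    print("area",len(k),k.min(0),k.max(0))
    y0,y1=k[:,1].min(),k[:,1].max();x0,x1=k[:,0].min(),k[:,0].max();xm=(x0+x1)/2
    mid=(k[:,1]>y0+25)&(k[:,1]<y1-12)
    def fit(p):
        vx,vy,px,py=cv2.fitLine(p.astype(np.float32),cv2.DIST_HUBER,0,.01,.01).ravel();n=np.array([-vy,vx]);return np.r_[n,-n@[px,py]]
    L=fit(k[mid&(k[:,0]<xm)]);Rr=fit(k[mid&(k[:,0]>xm)]);N=fit(k[(k[:,1]>y1-7)&(k[:,0]>x0+30)&(k[:,0]<x1-30)])
    X=lambda l,q:(lambda h:h[:2]/h[2])(np.cross(l,q))
    NL,NR=X(L,N),X(Rr,N);row=np.array([0,1,-(y0+25)]);FL,FR=X(L,row),X(Rr,row)
    Q.append((NL,NR));W=[plane(c,u,.018)[:2] for u in(NL,NR,FL,FR)]
    y=lambda d:np.degrees(np.arctan2(d[1],d[0])).round(2)
    print("px",NL,NR,"\nworld",np.round(W,4),"width",np.linalg.norm(W[0]-W[1]),"yawL",y(W[2]-W[0]),"yawR",y(W[3]-W[1]),"yawN",y(W[0]-W[1])-90)
for i in(0,1): p,g=tri(ray(a,Q[0][i]),ray(b,Q[1][i]));print("tri",p.round(4),g.round(4))
print(b["W"][:3,3].round(4),np.degrees(np.arctan2(b["W"][1,0],b["W"][0,0])))
E
python3 shelf.py
```

```text
time_s: 7.68
tcp_pos: [0.4891, 0.0643, 0.2121]
area 707 [227.  30.] [424. 167.]
px [241.6344  163.35612] [331.84344 165.0693 ] 
world [[ 0.521   0.1198]
 [ 0.5267  0.0305]
 [ 0.6203  0.1339]
 [ 0.6349 -0.0428]] width 0.08949963416666569 yawL 8.05 yawR -34.12 yawN 3.6599999999999966
area 714 [261.   0.] [463. 133.]
px [268.61255 133.25128] [449.85168 131.50955] 
world [[ 0.5127  0.1193]
 [ 0.5353 -0.054 ]
 [ 0.6077  0.1323]
 [ 0.6278 -0.0447]] width 0.1747248352073717 yawL 7.81 yawR 5.75 yawN 7.409999999999997
tri [ 0.5047  0.1302 -0.0426] 0.0051
tri [0.5684 0.0392 0.253 ] 0.0264
[0.4891 0.0643 0.2121] 6.748016331350996
```

```bash
python3 -m inch '[[0,0,0,0,55],[0,0,0,0,55],[0,0,0,0,55]]'|head -3
python3 - <<'E'
from h import *
a=load("w3");h=cv2.cvtColor(a["frame"],cv2.COLOR_RGB2HSV)
for n,(x,y) in dict(shelfshadow=(262,140),shelfshadow2=(290,152),shelfsh3=(260,60),lit=(380,100),litlow=(380,155),table=(460,100),tablesh=(190,100),tablesh2=(225,100),front=(300,168)).items(): print(n,h[y-3:y+4,x-3:x+4].reshape(-1,3).mean(0).round())
print(h[100,222:246].tolist());print(h[100,415:432].tolist())
E
```

```text
time_s: 8.1
tcp_pos: [0.4905, 0.0648, 0.2121]
ee_rot: [0.998, 0.059, -0.001, -0.011]
shelfshadow [ 18.  93. 122.]
shelfshadow2 [18. 90. 90.]
shelfsh3 [ 18.  94. 138.]
lit [ 22.  83. 199.]
litlow [ 19.  92. 197.]
table [ 15.  53. 191.]
tablesh [ 15.  52. 116.]
tablesh2 [ 15.  52. 116.]
front [44. 67. 81.]
[[15, 52, 118], [13, 55, 116], [15, 49, 114], [15, 53, 116], [14, 51, 116], [16, 53, 116], [16, 53, 115], [17, 54, 117], [15, 52, 117], [14, 51, 115], [15, 55, 92], [19, 88, 107], [18, 93, 123], [18, 92, 122], [17, 92, 125], [17, 93, 123], [18, 91, 123], [18, 91, 123], [18, 93, 123], [18, 93, 121], [17, 90, 124], [18, 93, 124], [18, 93, 121], [18, 94, 122]]
[[24, 81, 199], [24, 82, 197], [23, 82, 197], [23, 82, 198], [23, 82, 199], [23, 83, 199], [24, 84, 198], [21, 85, 197], [18, 85, 184], [16, 56, 191], [16, 53, 189], [15, 53, 192], [15, 54, 193], [15, 53, 192], [16, 53, 191], [16, 53, 191], [15, 52, 190]]
```

```bash
python3 - <<'E'
from workcell import sensors
s=sensors.get_state()
for k in("q","qd","ft_force","moment","tcp_pos","ee_rot","joint_efforts"): print(k,s[k].round(3))
E
sed -i 's/(19,75,60),(35,255,255)/(12,70,60),(35,255,255)/' shelf.py; python3 shelf.py
```

```text
q [ 0.117  0.24  -0.047  1.284  0.023  3.141]
qd [ 0.002 -0.002 -0.002  0.     0.     0.001]
ft_force [ 0.175 -0.243 -2.727]
moment [-0.07   0.025  0.024]
tcp_pos [0.491 0.065 0.212]
ee_rot [ 0.998  0.059 -0.001 -0.011]
joint_efforts [-3.5000e-02 -3.8238e+01  2.5997e+01  7.0000e-03  9.0000e-02  0.0000e+00]
area 688 [226.  22.] [426. 167.]
px [240.4083 167.    ] [419.5008 167.    ] 
world [[ 0.5172  0.121 ]
 [ 0.532  -0.0564]
 [ 0.627   0.1349]
 [ 0.6416 -0.0426]] width 0.17801345741640778 yawL 7.23 yawR 7.17 yawN 4.769999999999996
area 667 [261.   0.] [466. 136.]
px [267.7444 135.    ] [451.675 135.   ] 
world [[ 0.5126  0.1205]
 [ 0.5339 -0.0559]
 [ 0.6094  0.1329]
 [ 0.6295 -0.0441]] width 0.1777402313985327 yawL 7.31 yawR 7.07 yawN 6.900000000000006
tri [ 0.5082  0.1265 -0.014 ] 0.0029
tri [ 0.5348 -0.0521  0.0296] 0.0012
[0.4905 0.0648 0.2121] 6.7694260475299535
```

Joint 6 reached its range limit, so the yaw got clamped. For the stick I'll use the half-turned grasp. The box yaw is about 7.15° from all the side edges, and the mouth is near (0.6515, 0.0485). Next I move over the placing spot, which is inside the range.

```bash
python3 -m inch '[[0,0.6,0,0,55],[0.78,0.3,0,0,55],[0.78,0.3,0,0,55],[0.78,0,0,0,55],[0.77,0,0,0,55],[0,0,0,0,55],[0,0,0,0,55]]'
python3 - <<'E'
from h import *
c=wrist("w5");a=load("w4");print(c["W"][:3,:3].round(3))
print("yaw",np.degrees(np.arctan2(c["W"][1,0],c["W"][0,0])),np.degrees(np.arctan2(c["W"][0,1],-c["W"][1,1])))
E
```

```text
time_s: 9.02
tcp_pos: [0.5863, 0.0396, 0.2109]
ee_rot: [0.998, 0.059, -0.002, -0.011]
ft_force: [0.1, -0.7, -2.4]
finger_gap: 0.692
gripper_force: 34.1
[[ 0.993  0.118 -0.004]
 [ 0.118 -0.993  0.022]
 [-0.002 -0.023 -1.   ]]
yaw 6.764770634239941 6.762440175902215
```

View pics/w5.png

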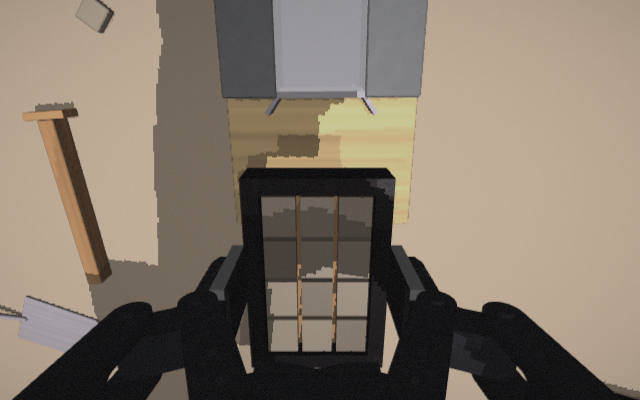

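The view shows the held plaque centred over the shelf, the guide feet at (270,112) and (373,111) and the bar over the mouth at row ~95. The stick runs from its head at (50,115) to its tail at (97,275). Next I'll measure shelf height by its near-right corner (w4/w5), check the axis by the guides, and measure the stick from w3/w5.

```bash
cat > m5.py <<'E'
from h import *
a,b,c=load("w3"),load("w4"),load("w5")
def corner(c):
    hsv=cv2.cvtColor(c["frame"],cv2.COLOR_RGB2HSV);m=cv2.morphologyEx(cv2.inRange(hsv,(12,70,60),(35,255,255)),cv2.MORPH_OPEN,np.ones((5,5)))
    cs,_=cv2.findContours(m[:,200:500].copy(),cv2.RETR_EXTERNAL,cv2.CHAIN_APPROX_NONE);k=max(cs,key=cv2.contourArea)[:,0]+[200,0]
    return k[np.argmax(k@[.7,1])]
for i,j in((b,c),(a,b)):
    u,v=corner(i),corner(j);p,g=tri(ray(i,u),ray(j,v));print("shelf NR",u,v,p.round(4),g.round(4),"z18",plane(i,u,.018).round(4),plane(j,v,.018).round(4))
ax=np.array([.992,.125]);n=np.array([-.125,.992]);m=np.array([.6515,.0485])
w=[plane(c,u,.018)[:2] for u in((268,113),(375,112))]
print("guide tips in box frame",[((x-m)@ax,(x-m)@n) for x in w])
def stick(c,z):
    hsv=cv2.cvtColor(c["frame"],cv2.COLOR_RGB2HSV);s=cv2.morphologyEx(cv2.inRange(hsv,(5,110,60),(18,255,255)),cv2.MORPH_OPEN,np.ones((3,3)));s[:,200:]=0
    cs,_=cv2.findContours(s,cv2.RETR_EXTERNAL,cv2.CHAIN_APPROX_NONE);k=max(cs,key=cv2.contourArea)
    return k
for c_ in (a,c):
    k=stick(c_,0);print("stick bb",cv2.boundingRect(k),cv2.approxPolyDP(k,3,True)[:,0].tolist())
E
python3 m5.py
```

```text
shelf NR [452 134] [406 223] [ 0.5352 -0.0547  0.0205] 0.0006 z18 [ 0.5349 -0.056   0.018 ] [ 0.5344 -0.0552  0.018 ]
shelf NR [418 165] [452 134] [ 0.5362 -0.0512  0.0299] 0.0007 z18 [ 0.5339 -0.0546  0.018 ] [ 0.5349 -0.056   0.018 ]
guide tips in box frame [(np.float64(-0.01618073837087702), np.float64(0.05031820929337486)), (np.float64(-0.015918583440029672), np.float64(-0.05125927570817859))]
stick bb (8, 54, 92, 191) [[8, 58], [10, 65], [26, 65], [85, 242], [99, 243], [52, 105], [53, 96], [39, 64], [51, 62], [50, 54]]
stick bb (24, 110, 75, 173) [[24, 113], [25, 119], [39, 119], [88, 280], [98, 282], [93, 252], [53, 124], [57, 115], [62, 118], [62, 111]]
```

```bash
python3 -m inch '[[0.07,0.11,1,-0.06,55],[0,0,1,0,55],[0,0,1,0,55],[0,0,1,0,55],[0,0,1,0,55],[0,0,0.6,0,55],[0,0,0.4,0,55],[0,0,0.1,0,55],[0,0,0,0,55],[0,0,0,0,55]]'
```

```text
time_s: 10.32
tcp_pos: [0.5898, 0.0414, 0.0294]
ee_rot: [0.998, 0.062, 0.0, -0.011]
ft_force: [0.5, 0.1, -2.6]
finger_gap: 0.693
gripper_force: 34.1
```

```bash
python3 -m inch '[[-0.06,0.02,0.2,0,55],[0,0,0,0,55],[0,0,0,0,55]]'|sed -n '2p;4p'; python3 -m inch '[[0,0,0.05,0,55],[0,0,0,0,55],[0,0,0,0,55]]'|sed -n '2p;4p'
```

```text
tcp_pos: [0.5872, 0.0407, 0.0222]
ft_force: [-0.3, -0.6, -2.5]
tcp_pos: [0.5877, 0.0408, 0.0213]
ft_force: [-1.2, -0.3, 1.7]
```

```bash
python3 -m inch '[[0,0,0,0,60],[0,0,0,0,63],[0,0,0,0,68],[0,0,0,0,75],[0,0,0,0,85],[0,0,0,0,85],[0,0,-0.3,0,85],[0,0,-0.7,0,85],[0,0,-1,0,85],[0,0,-1,0,85],[0,0,-1,0,85],[0,0,-1,0,85],[0,0,-1,0,85],[0,0,0,0,85],[0,0,0,0,85]]'
python3 - <<'E'
from h import *
c=wrist("w6")
r=tiles(c,(318,230));print(r)
ax=np.array([.992,.125]);n=np.array([-.125,.992]);m=np.array([.6515,.0485])
for k in(0,1):
    X=np.array([plane(c,x,.036)[:2] for x in cv2.boxPoints(r[k])]);e=np.roll(X,-1,0)-X
    print(X.mean(0).round(4),"box frame",((X.mean(0)-m)@ax).round(4),((X.mean(0)-m)@n).round(4),np.hypot(*e.T).round(4),np.degrees(np.arctan2(e[:,1],e[:,0])).round(1))
hsv=cv2.cvtColor(c["frame"],cv2.COLOR_RGB2HSV);s=cv2.morphologyEx(cv2.inRange(hsv,(5,110,60),(18,255,255)),cv2.MORPH_OPEN,np.ones((3,3)));s[:,200:]=0
cs,_=cv2.findContours(s,cv2.RETR_EXTERNAL,cv2.CHAIN_APPROX_NONE);k=max(cs,key=cv2.contourArea);print(cv2.boundingRect(k))
E
```

```text
time_s: 12.95
tcp_pos: [0.5875, 0.0366, 0.2005]
ee_rot: [0.998, 0.062, -0.001, -0.011]
ft_force: [-0.5, -1.0, -0.7]
finger_gap: 0.995
gripper_force: 0.0
(((315.9999694824219, 170.5), (65.99998474121094, 94.99998474121094), -0.0), ((316.5, 171.5), (77.0, 47.0), 90.0))
[0.5854 0.0415] box frame -0.0665 0.0013 [0.0898 0.0579 0.0893 0.0631] [   5.4  -82.8 -171.3   97.6]
[0.5852 0.041 ] box frame -0.0668 0.0008 [0.0416 0.0725 0.0446 0.0728] [ -82.7 -171.7   97.6    5.9]
(11, 110, 79, 178)
```

The plaque sits on the shelf at (-67, +1) mm in the box frame, aligned. Now the half turn for the stick.

```bash
python3 -m inch '[[0,0,0,-1,85],[0,0,0,-1,85],[0,0,0,-1,85],[0,0,0,-1,85],[0,0,0,-1,85],[0,0,0,-1,85],[0,0,0,-1,85],[0,0,0,-1,85],[0,0,0,-1,85],[0,0,0,-1,85],[0,0,0,-1,85],[0,0,0,-1,85],[0,0,0,-1,85],[0,0,0,-1,85],[0,0,0,-1,85],[0,0,0,-1,85],[0,0,0,-1,85],[0,0,0,-1,85],[0,0,0,-1,85],[0,0,0,-1,85]]' >/dev/null; python3 -m inch '[[0,0,0,-1,85],[0,0,0,-1,85],[0,0,0,-1,85],[0,0,0,-1,85],[0,0,0,-1,85],[0,0,0,-1,85],[0,0,0,-1,85],[0,0,0,-1,85],[0,0,0,-1,85],[0,0,0,-1,85],[0,0,0,0,85],[0,0,0,0,85]]'; python3 -c "
from workcell import sensors
print(sensors.get_state()['q'])"
```

```text
time_s: 17.0
tcp_pos: [0.5874, 0.0367, 0.1999]
ee_rot: [-0.062, 0.998, 0.012, -0.002]
ft_force: [-0.3, -0.5, 0.3]
finger_gap: 0.993
gripper_force: 0.0
[ 0.05047566  0.4338678   0.19840822  1.33869429  0.02298341 -0.07299742]
```

```bash
python3 -m inch '[[-0.16,0.9,0,0,85],[-0.16,0.9,0,0,85],[-0.16,0.9,0,0,85],[-0.16,0.9,0,0,85],[-0.16,0.9,0,0,85],[-0.16,0.9,0,0,85],[-0.16,0.9,0,0,85],[-0.16,0.9,0,0,85],[-0.16,0.9,0,0,85],[0,0,0,0,85],[0,0,0,0,85]]' |sed -n 2,3p; python3 -c "
from h import *
wrist('w7')"
```

```text
tcp_pos: [0.6002, 0.2826, 0.2059]
ee_rot: [-0.062, 0.998, 0.011, -0.001]
```

View pics/w7.png

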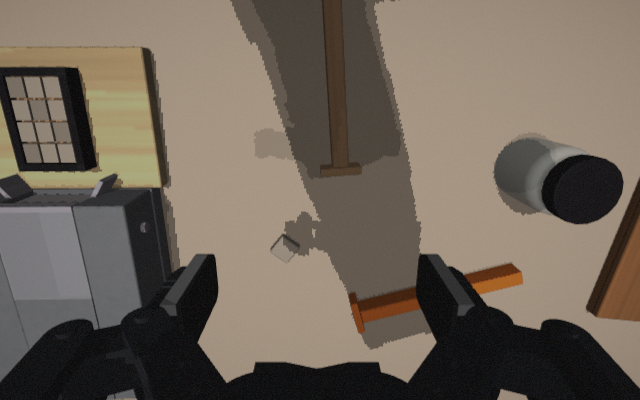

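The view shows the stick head at (341,168), the bar running up to (333,0), the orange stick at (435,295) and the plaque on its shelf at (42,118). I'll step back for the second view.

```bash
python3 -m inch '[[0.9,0,0,0,85],[0.9,0,0,0,85],[0.9,0,0,0,85],[0,0,0,0,85],[0,0,0,0,85],[0,0,0,0,85]]' |sed -n 2,3p; python3 - <<'E'
from h import *
a,b=load("w7"),wrist("w8")
def head(c,lo):
    hsv=cv2.cvtColor(c["frame"],cv2.COLOR_RGB2HSV)
    s=cv2.morphologyEx(cv2.inRange(hsv,(5,95,30),(20,255,255)),cv2.MORPH_OPEN,np.ones((3,3)))
    s[:,:240]=0;s[:,430:]=0;s[lo:]=0
    cs,_=cv2.findContours(s,cv2.RETR_EXTERNAL,cv2.CHAIN_APPROX_NONE);k=max(cs,key=cv2.contourArea)
    return k[:,0]
for n,c,lo in(("a",a,230),("b",b,330)):
    k=head(c,lo);y0,y1=k[:,1].min(),k[:,1].max();print(n,k.min(0),k.max(0),cv2.approxPolyDP(k[:,None],2.5,True)[:,0].tolist())
    for y in range(max(y0,0)+3,y1,25):
        r=k[k[:,1]==y][:,0];print(y,r.min(),r.max(),end=" | ")
    print()
    print(cv2.cvtColor(c["frame"],cv2.COLOR_RGB2HSV)[y1-14:y1+8,341,2].tolist())
cv2.imwrite("pics/c8.png",cv2.resize(b["frame"][0:300,230:430,::-1],(400,600)))
E
```

```text
tcp_pos: [0.5211, 0.2728, 0.2063]
ee_rot: [-0.062, 0.998, 0.012, -0.0]
a [321   0] [360 176] [[323, 0], [333, 160], [331, 165], [321, 165], [321, 176], [360, 173], [358, 163], [347, 161], [340, 0]]
3 323 340 | 28 324 342 | 53 326 343 | 78 327 344 | 103 329 345 | 128 330 346 | 153 332 347 | 
[76, 74, 77, 76, 76, 66, 71, 80, 81, 83, 81, 82, 83, 86, 91, 100, 101, 101, 100, 101, 100, 101]
b [320  56] [357 249] [[336, 56], [320, 57], [331, 235], [321, 238], [321, 249], [357, 246], [356, 237], [347, 234], [344, 225]]
59 320 336 | 84 321 338 | 109 323 339 | 134 325 340 | 159 326 341 | 184 328 343 | 209 330 344 | 234 331 352 | 
[95, 94, 95, 94, 96, 91, 78, 86, 103, 101, 103, 104, 106, 97, 93, 95, 95, 95, 96, 98, 98, 97]
```

View pics/c8.png

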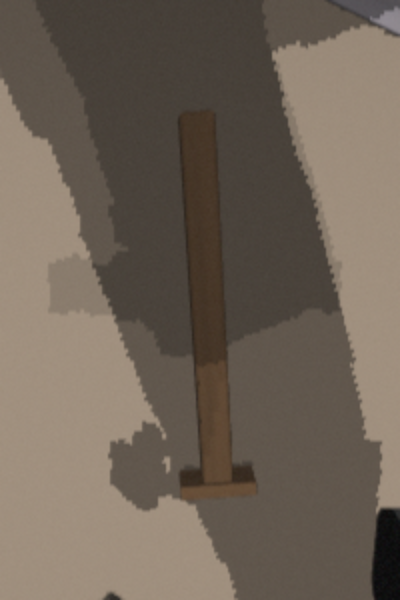

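The crop shows the whole stick, from its tail top edge at (328,56) to the front edge of its head at (339,248) in image pixels. I'll triangulate it now.

```bash
python3 - <<'E'
from h import *
a,b=load("w7"),load("w8")
for u,v in(((321,176),(321,249)),((360,173.5),(357.5,246.5)),((340.5,175),(339.2,248))):
    p,g=tri(ray(a,u),ray(b,v));print("head",p.round(4),g.round(4))
for c,h in((a,(340.5,175)),(b,(339.2,248))): print("head z22",plane(c,h,.022).round(4))
H=plane(b,(339.2,248),.022);T=plane(b,(328,56.),.022)
d=(H-T)[:2];L=np.linalg.norm(d);d/=L;print("tail",T.round(4),"len",L,"yaw",np.degrees(np.arctan2(d[1],d[0])),"bar width",np.linalg.norm(plane(b,(326,159),.022)-plane(b,(341.5,159),.022)))
Lw,Rw=[np.linalg.norm(plane(b,p,.022)-plane(b,q,.022)) for p,q in(((321,249),(357.5,246.5)),((320,57),(336.5,56)))];print(Lw,Rw)
g=H[:2]-d*.140;print("grip",g,(T[:2]+d*.05))
W=b["W"];dl=W[:3,:3].T@(np.r_[g,.004]-W[:3,3]);print("tool units to grip with TCP z=.004",dl/.03,"tool yaw",np.degrees(np.arctan2(W[1,0],W[0,0]))%360)
E
```

```text
head [0.6084 0.2929 0.0208] 0.0005
head [0.6016 0.3308 0.0202] 0.0006
head [0.6052 0.3118 0.0206] 0.0005
head z22 [0.6049 0.3114 0.022 ]
head z22 [0.6046 0.3118 0.022 ]
tail [0.42   0.2753 0.022 ] len 0.18809588596241825 yaw 11.184203461312382 bar width 0.014976585215871552
0.03833042062689583 0.01462075232791317
grip [0.46721358 0.2846354 ] [0.46908153 0.28500473]
tool units to grip with TCP z=.004 [1.74011731 0.45688993 6.75602772] tool yaw 187.10208012175104
```

Triangulated height is 20.6 mm, length 188 mm and width 15 mm, all consistent with the stick. The grip point is (0.468, 0.285).

```bash
python3 -m inch '[[0.87,0.23,0,0,60],[0.87,0.23,0,0,60],[0,0,1,-0.68,60],[0,0,1,0,60],[0,0,1,0,60],[0,0,1,0,60],[0,0,1,0,60],[0,0,1,0,60],[0,0,0.4,0,60],[0,0,0,0,60],[0,0,0,0,60]]'
python3 - <<'E'
from h import *
from workcell import sensors
s=sensors.get_state();W=R.from_quat(s["ee_rot"]).as_matrix()
print((W.T@(np.array([.468,.2848,.004])-s["tcp_pos"])/.03).round(3),np.degrees(np.arctan2(W[1,0],W[0,0]))%360)
E
```

```text
time_s: 20.6
tcp_pos: [0.4671, 0.2851, 0.0159]
ee_rot: [-0.098, 0.995, 0.012, 0.001]
ft_force: [0.6, -0.1, 1.1]
finger_gap: 0.699
gripper_force: 0.0
[-0.027 -0.026  0.395] 191.23006123187326
```

```bash
python3 -m inch '[[0,0,0.4,0,60],[0,0,0,0,50],[0,0,0,0,35],[0,0,0,0,20],[0,0,0,0,10],[0,0,0,0,10],[0,0,0,0,10],[0,0,0,0,10],[0,0,0,0,10]]' 40; python3 -m inch '[[0,0,-0.3,0,10],[0,0,-0.7,0,10],[0,0,-1,0,10],[0,0,0,0,10],[0,0,0,0,10]]'
```

```text
time_s: 21.72
tcp_pos: [0.4663, 0.285, 0.0031]
ee_rot: [-0.098, 0.995, 0.012, 0.0]
ft_force: [-0.7, -0.3, 5.4]
finger_gap: 0.175
gripper_force: 41.2
time_s: 22.35
tcp_pos: [0.4655, 0.2831, 0.0619]
ee_rot: [-0.098, 0.995, 0.011, -0.001]
ft_force: [-0.4, -0.4, -1.1]
finger_gap: 0.176
gripper_force: 40.3
```

```bash
python3 -m inch '[[0,0,-1,0.68,10],[0.37,-0.85,0,0,10],[0.37,-0.85,0,0,10],[0.37,-0.85,0,0,10],[0.37,-0.85,0,0,10],[0.37,-0.85,0,0,10],[0.37,-0.85,0,0,10],[0.37,-0.85,0,0,10],[0.37,-0.85,0,0,10],[0.37,-0.85,0,0,10],[0.37,-0.85,0,0,10],[0,0,0,0,10],[0,0,0,0,10],[0,0,0,0,10]]'
cat > go.py <<'E'
from h import *
import sys
from workcell import sensors
s=sensors.get_state();W=R.from_quat(s["ee_rot"]).as_matrix()
ax=np.array([.992,.125]);n=np.array([-.125,.992]);m=np.array([.6515,.0485]);t=s["tcp_pos"][:2]-m
print("TCP in box mm",(t@ax*1e3).round(1),(t@n*1e3).round(1),"face x",(t@ax*1e3+141).round(1),"z",(s["tcp_pos"][2]*1e3).round(1),"yaw",(np.degrees(np.arctan2(W[1,0],W[0,0]))%360).round(2))
if len(sys.argv)>1:
    f,y,z=map(float,sys.argv[1:]);g=np.r_[m+ax*(f-141)/1e3+n*y/1e3,z/1e3];print("tool units",(W.T@(g-s["tcp_pos"])/.03).round(3))
F=s["ft_force"];print("F along box",(F[:2]@ax).round(2),"lat",(F[:2]@n).round(2),"z",F[2].round(2),"t",s["time_s"],"grip",s["finger_gap"].round(3))
E
python3 go.py -125 0.5 27
```

```text
time_s: 24.1
tcp_pos: [0.388, 0.0167, 0.0866]
ee_rot: [-0.063, 0.998, 0.012, -0.001]
ft_force: [0.4, -0.9, -1.6]
finger_gap: 0.177
gripper_force: 40.3
TCP in box mm -265.4 1.4 face x -124.4 z 86.6 yaw 187.22
tool units [ 0.017 -0.075  1.985]Traceback (most recent call last):
  File "go.py", line 9, in <module>
    F=s["ft_force"];print("F along box",(F[:2]@ax).round(2),"lat",(F[:2]@n).round(2),"z",F[2].round(2),"t",s["time_s"],"grip",s["finger_gap"].round(3))
                                                                                                                              ^^^^^^^^^^^^^^^^^^^^^
AttributeError: 'float' object has no attribute 'round'
```

```bash
sed -i 's/s\["finger_gap"\].round(3)/round(s["finger_gap"],3)/' go.py; python3 -m inch '[[0.02,-0.07,1,0,10],[0,0,0.6,0,10],[0,0,0.4,0,10],[0,0,0,0,10],[0,0,0,0,10]]'>/dev/null; python3 go.py -115 0.5 27
python3 - <<'E'
from h import *
from workcell import camera
ims=[]
for n in("top","scene"):
    c=camera(n);np.savez(n+"9.npz",**c);f=c["frame"][:,:,::-1]
    g=f[85:245,240:350] if n=="top" else f[150:340,270:430]
    ims.append(cv2.resize(g,(400,580),interpolation=cv2.INTER_CUBIC))
cv2.imwrite("pics/c9.png",np.hstack(ims))
E
```

```text
TCP in box mm -265.5 0.1 face x -124.5 z 27.3 yaw 187.18
tool units [-0.321  0.013  0.01 ]
F along box 0.2 lat 0.08 z -0.36 t 24.725 grip 0.175
```

View pics/c9.png

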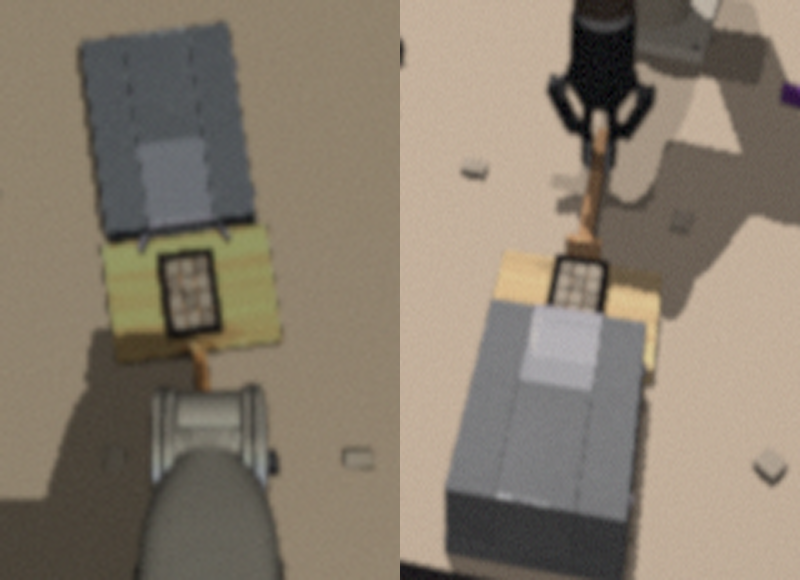

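The crop shows the stick head just behind the plaque and centred on it: (190,350) against the plaque at (190,290) on the left. The flap is ahead. I start the push slowly.

```bash
python3 -m inch '[[-0.1,0,0,0,10],[-0.1,0,0,0,10],[-0.1,0,0,0,10],[-0.1,0,0,0,10],[-0.1,0,0,0,10],[-0.1,0,0,0,10],[-0.1,0,0,0,10],[-0.1,0,0,0,10],[-0.1,0,0,0,10],[-0.1,0,0,0,10],[0,0,0,0,10]]'>/dev/null; python3 go.py -50 0.5 27
```

```text
TCP in box mm -235.4 -0.1 face x -94.4 z 26.9 yaw 187.16
tool units [-1.484e+00  1.900e-02 -1.000e-03]
F along box -0.35 lat 1.36 z -0.57 t 26.2 grip 0.178
```

```bash
python3 -m inch '[[-0.12,0,0,0,10],[-0.12,0,0,0,10],[-0.12,0,0,0,10],[-0.12,0,0,0,10],[-0.12,0,0,0,10],[-0.12,0,0,0,10]]'>/dev/null; python3 go.py; python3 -m inch '[[-0.12,0,0,0,10],[-0.12,0,0,0,10],[-0.12,0,0,0,10],[-0.12,0,0,0,10],[-0.12,0,0,0,10],[-0.12,0,0,0,10]]'>/dev/null; python3 go.py 0 0 27
python3 - <<'E'
from h import *
from workcell import camera
c=camera("top");cv2.imwrite("pics/t10.png",c["frame"][:,:,::-1])
v=c["frame"].astype(int)
# plaque still visible on shelf?  darkest pixels on the shelf area and under clear roof
m=(v.max(2)<45);m[:85]=0;m[190:]=0;m[:,:258]=0;m[:,320:]=0
for r in range(110,190,4): print(r,np.flatnonzero(m[r]).tolist())
E
```

```text
TCP in box mm -215.0 0.0 face x -74.0 z 26.6 yaw 187.16
F along box -5.2 lat -0.82 z 0.27 t 26.95 grip 0.177
TCP in box mm -192.4 -0.0 face x -51.4 z 26.9 yaw 187.16
tool units [-1.714e+00  1.000e-03 -2.000e-03]
F along box -4.05 lat -0.28 z -0.84 t 27.7 grip 0.175
110 []
114 []
118 []
122 []
126 []
130 []
134 []
138 []
142 []
146 [302, 303, 304]
150 [271, 272, 273, 274, 282, 283]
154 []
158 [284, 297]
162 [285, 286]
166 []
170 []
174 []
178 []
182 []
186 []
```

```bash
python3 -m inch '[[-0.12,0,0,0,10],[-0.12,0,0,0,10],[-0.12,0,0,0,10],[-0.12,0,0,0,10],[-0.12,0,0,0,10],[-0.12,0,0,0,10],[-0.12,0,0,0,10]]'>/dev/null; python3 go.py;  python3 -m inch '[[-0.12,0,0,0,10],[-0.12,0,0,0,10],[-0.12,0,0,0,10],[-0.12,0,0,0,10],[-0.12,0,0,0,10],[-0.12,0,0,0,10],[-0.12,0,0,0,10]]'>/dev/null; python3 go.py; python3 -m inch '[[-0.12,0,0,0,10],[-0.12,0,0,0,10],[-0.12,0,0,0,10],[-0.12,0,0,0,10],[-0.12,0,0,0,10],[-0.12,0,0,0,10],[-0.12,0,0,0,10]]'>/dev/null; python3 go.py 42 0 27
```

```text
TCP in box mm -167.6 -0.0 face x -26.6 z 26.8 yaw 187.16
F along box -3.39 lat -0.21 z 0.28 t 28.625 grip 0.18
TCP in box mm -142.4 -0.1 face x -1.4 z 26.8 yaw 187.15
F along box -2.92 lat 0.05 z -0.22 t 29.5 grip 0.174
TCP in box mm -118.6 -0.0 face x 22.4 z 26.1 yaw 187.16
tool units [-0.655  0.002 -0.031]
F along box -5.21 lat 0.43 z -1.6 t 30.375 grip 0.178
```

```bash
for i in 1 2 3; do :; done; python3 -m inch '[[-0.1,0,0,0,10],[-0.1,0,0,0,10],[-0.1,0,0,0,10]]'>/dev/null; python3 go.py; python3 -m inch '[[-0.1,0,0,0,10],[-0.1,0,0,0,10],[-0.1,0,0,0,10]]'>/dev/null; python3 go.py;  python3 -m inch '[[-0.06,0,0,0,10],[-0.06,0,0,0,10]]'>/dev/null; python3 go.py; python3 -m inch '[[-0.06,0,0,0,10],[-0.06,0,0,0,10]]'>/dev/null; python3 go.py
```

```text
TCP in box mm -108.2 -0.1 face x 32.8 z 26.6 yaw 187.16
F along box -4.36 lat 0.06 z -3.14 t 30.75 grip 0.176
TCP in box mm -98.8 -0.1 face x 42.2 z 27.0 yaw 187.15
F along box -2.58 lat 0.49 z -3.18 t 31.125 grip 0.174
TCP in box mm -95.7 -0.1 face x 45.3 z 26.8 yaw 187.16
F along box -2.99 lat 0.41 z -3.73 t 31.375 grip 0.179
TCP in box mm -92.1 -0.1 face x 48.9 z 26.8 yaw 187.15
F along box -2.8 lat -0.8 z -2.11 t 31.625 grip 0.177
```

```bash
cp go.py chk.py; echo 'sys.exit(int(F[:2]@ax < -4.2))' >> chk.py
python3 -m inch '[[-0.05,0,0,0,10],[-0.05,0,0,0,10]]'>/dev/null; python3 chk.py && python3 -m inch '[[-0.05,0,0,0,10],[-0.05,0,0,0,10]]'>/dev/null && python3 chk.py && python3 -m inch '[[-0.05,0,0,0,10],[-0.05,0,0,0,10]]'>/dev/null && python3 chk.py && python3 -m inch '[[-0.05,0,0,0,10],[-0.05,0,0,0,10]]'>/dev/null && python3 chk.py && python3 -m inch '[[-0.05,0,0,0,10],[-0.05,0,0,0,10]]'>/dev/null && python3 chk.py && python3 -m inch '[[-0.05,0,0,0,10],[-0.05,0,0,0,10]]'>/dev/null && python3 chk.py && python3 -m inch '[[-0.05,0,0,0,10],[-0.05,0,0,0,10]]'>/dev/null && python3 chk.py
```

```text
TCP in box mm -89.1 -0.1 face x 51.9 z 26.8 yaw 187.16
F along box -1.93 lat -0.01 z -3.06 t 31.875 grip 0.175
TCP in box mm -86.1 -0.1 face x 54.9 z 26.8 yaw 187.16
F along box -2.46 lat -0.28 z -2.54 t 32.125 grip 0.176
TCP in box mm -83.1 -0.1 face x 57.9 z 26.8 yaw 187.15
F along box -2.22 lat -0.05 z -3.42 t 32.375 grip 0.174
TCP in box mm -80.1 -0.1 face x 60.9 z 26.8 yaw 187.16
F along box -2.31 lat 0.03 z -3.42 t 32.625 grip 0.174
TCP in box mm -77.1 -0.1 face x 63.9 z 26.8 yaw 187.16
F along box -3.0 lat 0.52 z -2.84 t 32.875 grip 0.177
TCP in box mm -74.1 -0.1 face x 66.9 z 26.8 yaw 187.16
F along box -2.24 lat 0.56 z -4.27 t 33.125 grip 0.18
TCP in box mm -71.1 -0.1 face x 69.9 z 26.8 yaw 187.16
F along box -2.02 lat -0.44 z -2.89 t 33.375 grip 0.175
```

```bash
sed -i 's/-4.2/-3.9/' chk.py
python3 -m inch '[[-0.05,0,0,0,10],[-0.04,0,0,0,10]]'>/dev/null; python3 chk.py && python3 -m inch '[[-0.05,0,0,0,10],[-0.04,0,0,0,10]]'>/dev/null && python3 chk.py && python3 -m inch '[[-0.05,0,0,0,10],[-0.04,0,0,0,10]]'>/dev/null && python3 chk.py && python3 -m inch '[[-0.05,0,0,0,10],[-0.04,0,0,0,10]]'>/dev/null && python3 chk.py && python3 -m inch '[[-0.05,0,0,0,10],[-0.04,0,0,0,10]]'>/dev/null && python3 chk.py && python3 -m inch '[[-0.05,0,0,0,10],[-0.04,0,0,0,10]]'>/dev/null && python3 chk.py && python3 -m inch '[[-0.05,0,0,0,10],[-0.04,0,0,0,10]]'>/dev/null && python3 chk.py
```

```text
TCP in box mm -69.2 -0.1 face x 71.8 z 26.6 yaw 187.16
F along box -4.78 lat -0.18 z -2.94 t 33.625 grip 0.172
```

```bash
python3 -m inch '[[0,0,0,0,10]]'>/dev/null; python3 go.py; python3 -m inch '[[0,0,0,0,10]]'>/dev/null; python3 go.py;python3 -m inch '[[0,0,0,0,10]]'>/dev/null; python3 go.py
```

```text
TCP in box mm -69.1 -0.1 face x 71.9 z 26.6 yaw 187.15
F along box -3.61 lat 0.31 z -2.28 t 33.75 grip 0.176
TCP in box mm -69.2 -0.1 face x 71.8 z 26.6 yaw 187.15
F along box -4.81 lat -0.33 z -3.75 t 33.875 grip 0.176
TCP in box mm -69.1 -0.1 face x 71.9 z 26.6 yaw 187.15
F along box -5.25 lat 0.02 z -2.91 t 34.0 grip 0.179
```

Contact force rose by about 2.5 N at a face depth of 72 mm, which puts the pad at about 162 mm, inside 140 to 180. That is a light press. I'll withdraw slowly at first.

```bash
python3 -m inch '[[0.02,0,0,0,10],[0.02,0,0,0,10],[0.02,0,0,0,10],[0.04,0,0,0,10],[0.08,0,0,0,10],[0.15,0,0,0,10],[0.2,0,0,0,10],[0.2,0,0,0,10],[0.2,0,0,0,10],[0.2,0,0,0,10],[0.2,0,0,0,10],[0.2,0,0,0,10],[0.2,0,0,0,10],[0.2,0,0,0,10],[0.2,0,0,0,10],[0.2,0,0,0,10]]'>/dev/null; python3 go.py; python3 -m inch '[[0.15,0,0,0,10],[0.15,0,0,0,10],[0.15,0,0,0,10],[0.2,0,0,0,10],[0.3,0,0,0,10],[0.4,0,0,0,10],[0.5,0,0,0,10],[0.5,0,0,0,10],[0,0,0,0,10],[0,0,0,0,10]]'>/dev/null; python3 go.py
```

```text
TCP in box mm -139.6 -0.0 face x 1.4 z 26.8 yaw 187.15
F along box 0.72 lat 0.22 z 1.88 t 36.0 grip 0.181
TCP in box mm -209.7 0.0 face x -68.7 z 26.6 yaw 187.15
F along box -1.16 lat -0.9 z 2.24 t 37.25 grip 0.178
```

```bash
python3 -m inch '[[0.5,0,-0.5,0,10],[0.5,0,-0.7,0,10],[0,0,-0.8,0,10],[0,0,0,0,10],[0,0,0,0,10]]'>/dev/null; python3 - <<'E'
from h import *
from workcell import sensors,camera
s=sensors.get_state();W=R.from_quat(s["ee_rot"]).as_matrix()
print(s["tcp_pos"],s["ft_force"],(W.T@(np.array([.4663,.285,s["tcp_pos"][2]])-s["tcp_pos"])/.03).round(2))
c=wrist("w11")
f=c["frame"][:,:,::-1]
t=camera("top")["frame"][85:245,240:350,::-1]
cv2.imwrite("pics/c11.png",np.hstack([cv2.resize(f,(480,300)),cv2.resize(t,(206,300),interpolation=cv2.INTER_CUBIC)]))
E
```

```text
[0.41427617 0.01727375 0.08595412] [-0.60095885 -0.14448241 -0.71830464] [-2.83  8.64  0.2 ]
```

```bash
python3 -m inch '[[-0.28,0.86,0,0,10],[-0.28,0.86,0,0,10],[-0.28,0.86,0,0,10],[-0.28,0.86,0,0,10],[-0.28,0.86,0,0,10],[-0.28,0.86,0,0,10],[-0.28,0.86,0,0,10],[-0.28,0.86,0,0,10],[-0.28,0.86,0,0,10],[-0.28,0.86,0,0,10],[0,0,0,-0.68,10],[0,0,1,0,10],[0,0,1,0,10],[0,0,0.4,0,10],[0,0,0,0,10],[0,0,0,0,10]]'; python3 -c "
from workcell import sensors
print(sensors.get_state()['q'])"
```

```text
time_s: 39.98
tcp_pos: [0.4664, 0.2857, 0.0216]
ee_rot: [-0.098, 0.995, 0.012, 0.0]
ft_force: [-0.9, 0.1, -0.8]
finger_gap: 0.173
gripper_force: 40.0
[ 0.53787924  0.50400854 -0.19684457  0.85919182  0.02107175  0.34197163]
```

```bash
python3 -m inch '[[0,0,0.4,0,10],[0,0,0.1,0,10],[0,0,0,0,10]]' | sed -n '2p;4p'; python3 -m inch '[[0,0,0.08,0,10],[0,0,0,0,10],[0,0,0,0,10]]' | sed -n '2p;4p'
```

```text
tcp_pos: [0.4661, 0.2859, 0.0062]
ft_force: [-0.2, 0.8, 2.0]
tcp_pos: [0.4659, 0.2858, 0.0036]
ft_force: [0.4, 0.3, 2.2]
```

Now I release the stick, rise, and check with a picture.

```bash
python3 -m inch '[[0,0,0,0,20],[0,0,0,0,30],[0,0,0,0,50],[0,0,0,0,60],[0,0,0,0,60],[0,0,-0.3,0,60],[0,0,-0.7,0,60],[0,0,-1,0,60],[0,0,-1,0,60],[0,0,-1,0,60],[0,0,-1,0,60],[0,0,0,0,60],[0,0,0,0,60]]'; python3 - <<'E'
from h import *
from workcell import camera
t=camera("top")["frame"];s=camera("scene")["frame"]
a=cv2.resize(t[85:225,200:340,::-1],(390,390),interpolation=cv2.INTER_CUBIC);b=cv2.resize(s[200:340,280:460,::-1],(400,390),interpolation=cv2.INTER_CUBIC)
cv2.imwrite("pics/c12.png",np.hstack([a,b]))
E
```

```text
time_s: 42.35
tcp_pos: [0.4656, 0.282, 0.153]
ee_rot: [-0.098, 0.995, 0.011, -0.001]
ft_force: [0.3, 0.5, -0.3]
finger_gap: 0.707
gripper_force: 0.0
```

View pics/c12.png

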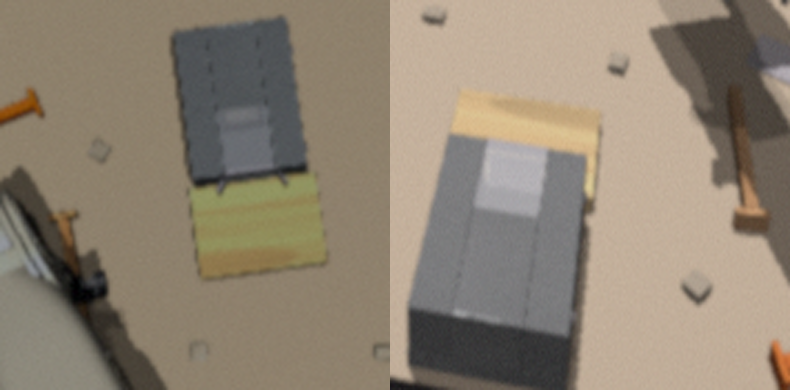

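The picture shows the shelf empty. The plaque's rear edge appears under the far end of the clear roof at (243,120), about 70 mm in. The stick is back in its place and nothing is being touched.

```bash
python3 -c "
from workcell import bot
print(bot.job_done())"
```

```text
the job is handed in; nothing more can be done
None
```

The mosaic is in the setting box, pushed through the flap until it pressed lightly on the stop (about 162 mm in, roughly 2.5 N). The stick is back where it lay, and I handed the job in at about 42 s. The flap should have shut behind it, but I didn't see that directly in an image.

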